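# Load the print shuttle and index it to the print station

## Robot

A 7-joint arm with a two-finger parallel gripper is mounted at the origin on a cart in front of the work surface, level with it; the furniture and walls round the work are solid. World frame = base frame: x ahead of the robot, y to its left, z up, the work surface at z = 0. Lengths are in mm, angles in rad, forces in N, time in s.
With the tool pointing down it reaches from about 425 to 925 mm from the base axis. Payload 6.8 kg.
Tool frame: the origin (TCP) lies at the very end of the fingers, on their centre line; the grasp point (between the pads) lies 19 mm behind it; z points along the fingers, y is the line along which they close (so a half turn about z gives the same grasp; the last joint's range is limited). The gripper opens to 88 mm and grips with 3 to 60 N. Pads are 20 mm wide; open, the fingers measure 115 mm over their backs; the gripper's body (75 mm by 178 mm) begins 61 mm behind the grasp point.
Start: joints at [1.127, 0.477, 0.022, 1.555, -0.011, 1.109, -0.083], TCP at [222.439, -637.313, 222.664] pointing down, gripper open.
Joint ranges: [-2.96, 2.96], [-0.34, 2.1], [-1.41, 1.46], [0.24, 2.44], [-1.37, 4.51], [0.17, 1.92], [-2.96, 2.96]. Speed limits (rad/s): [2.39, 2.39, 3.14, 3.14, 3.14, 3.14, 3.14].

## Interface

Orientations are given as a unit quaternion [x, y, z, w].
In Python, from rig import get_obs, vision, ticket gives the robot as it stands. The module is installed in compiled form; this text tells all that it offers.
- The arm moves only by the tool carry_out, never from a script. Its argument "moves" is a list that holds one entry, the list of rows, each a list of 4 numbers: the shift along the tool's x, y, z in units of 40 mm (1.0 is 40 mm), then the turn about the tool's z in units of 6 degrees (1.0 is 6 degrees). In form: [[[tx, ty, tz, twist], ...]]. A call has 1 to 5 rows; each row shifts and turns the commanded pose from where the row before left it, along the tool's axes as they then stand; what a row does not reach is not made up. A row lasts 1/8 s, in which the tool goes at most 62.5 mm and 10.7 degrees, less where a joint would pass 70% of its speed; a pose out of reach is approached as far as the arm can. A call is refused whole if a number of a shift passes 1 or a number of a turn 1, either way. A call with a gripper value outside its range is refused whole. "grip" is the finger opening in mm, from 0 to 87.8, set as the call begins (left out, the last holds). The fingers move at their own pace and stop on an object; "newtons" is the grip in N (left out, the last holds). Time passes only in rows, so rows that do not move let the fingers close. It gives the time, the measured TCP pose, the force, the opening and the grip force at its end, in the units of the state.
- get_obs(): the state, without advancing time (a new reading comes with each control period).
- vision.read_camera(name): name is "scene" or "top" or "wrist"; returns (picture, depth): 400x640x3 uint8, blue, green, red; 400x640 float32, mm along the optical axis (not along the pixel's ray), 0 where there is no reading.
- vision.camera_model(name): a dict with "K" (3x3 intrinsics, pixels), "dist_coeffs" ([k1, k2, p1, p2, k3] as OpenCV has them; the pictures are not rectified), "extrinsics" (4x4, takes a point from camera to world coordinates); the wrist camera has in their place "hand_eye" (4x4, takes a point from camera to tool coordinates, whose origin is the TCP and whose axes are the flange's). Camera axes: x right, y down, z forward; pixel columns grow to the right and rows downward; lengths in mm; the calibration is good to about 2 mm. A picture is of the moment at which its call begins: read the wrist's pose just before it. camera_model takes no time and is no camera call.
- ticket.finish_job(): hands the job in; it is judged then, once.
The state is a dict: "time_s": time; "joints": joint angles; "joint_vel": joint speeds; "tau": joint torques, N m; "tcp_pos": TCP position; "eef_rot": TCP orientation; "wrist_force": force on the tool from outside, world axes, zero at the start; "ft_torque": the same for the moment, N m; "width": opening from 0.0 (shut) to 1.0 (fully open); "finger_force": force on a finger pad.
Only numpy, scipy, OpenCV 4.12 (cv2) and the standard library are available. Lean on these libraries where they do the work, as an engineer would, in place of code of your own. Each camera call takes 0.05 s, during which the arm holds its last target. There are 200 camera calls.

## Task

Get the next knob ready for printing: seat the loose black star knob flat, right way up, in the round pocket of the shuttle's orange nest, and let go of it. Then push the carriage along its rods towards the printer until its spring plunger snaps down into the print notch; stop there, so that it never runs on towards the far end block. Last, tip the red-tabbed latch bar over so that it drops fully into the slot between the two lugs on the carriage, and leave everything like that.

Things in the scene. Friction and masses are not known exactly. Their poses are not given: they have to be found in the camera images.
- star_knob: loose black plastic star knob, a disc 40 mm across and 21 mm high, 50 g, lying flat on the bench to the left of the shuttle. Origin: centre of its underside, z up when it is right way up.
- shuttle_base: print shuttle fixed to the bench: grey plate 168 x 345 x 12 mm, an aluminium end block (116 x 18 mm, top 54 mm above the bench) at each end, two steel rods between. Origin: on the bench midway between rods and end blocks. y runs along the rods: the carriage starts at the +y (load) end and is pushed to -y, to the printer; the latch is on the -x side, nearest the robot. Yaw within 0.2 rad.
- carriage (a joint): aluminium carriage (plate 108 x 140 mm, top 58 mm above the bench): metres of travel from the load end along the base's -y. Starts at 0 to 0.03; print notch at 0.120; far end stop at 0.145. About 2 N of drag, stays where it is left. Some 7 mm before the notch the spring snaps it in ahead of the pushing finger; it is then held within 1 mm, and some 11 to 13 N would push it out again.
- nest_seat (a point): on the carriage: floor centre of the round pocket (44 mm across, chamfered, 9 mm deep) in the orange resin nest block (64 x 62 mm, top 80 mm above the bench). A seated knob's underside is here, 71 mm above the bench; its upper 12 mm stand out of the block. Axes as the base's.
- push_face (a point): middle of the outer (+y) face of the upright steel push plate at the carriage's load end: 60 mm wide along x, from 56 to 102 mm above the bench, this point at 85 mm. Push here along the base's -y; the space behind it is free above 58 mm from the bench. Axes as the base's.
- plunger (a joint): spring plunger of the carriage, drop in metres: 0 to 0.001 while its nose rides on the index strip (yellow stem visible under the knob), 0.007 to 0.008 when it has snapped into the notch (black knob down on its brass sleeve).
- plunger_top (a point): top of the plunger's black round knob (23 mm across), 96 mm above the bench when riding, 89 mm when in the notch; it stands 45 mm ahead of the carriage's middle, on the printer's side of the nest.
- latch (a joint): latch bar (steel, 8 x 8 x 46 mm) hinged on the base, 66 mm above the bench, 85 mm to the base's -x and 33 mm to its -y. Radians: 0 = open, leaning 20 degrees back from upright towards the robot on its stop; 1.92 = lying level along the base's +x in the slot. Past 0.5 it falls over by its own weight. With the carriage short of the notch it lands on a lug or outside the slot.
- latch_tab (a point): end of the latch's red tab (11 mm thick), which stands out square from the bar 36 mm from the hinge; when the latch is open this point is 93 mm above the bench and 30 mm to the base's -x of the hinge. Push it along the base's +x.
- keeper_slot (a point): middle of the slot (16 mm wide, open above) between the two steel lugs (16 mm high) at the carriage's near edge, at the carriage plate's top. It faces the latch bar when the carriage is in the notch.
Not all that is in view belongs to the job. There is more than one size of the star_knob; the job needs the smallest.

How it is judged:
By the outcome, as a careful person would: the job done as asked, in the order asked, and still so for the second after the job is handed in, with the robot touching nothing.
It also fails if it takes over 62 s, if anything falls off the work surface, if the arm or the gripper's body presses on something with over 40 N, if the wrist force passes 120 N, or if a joint passes its speed limit or range.

## Working session

There is one attempt and no reset: what is moved stays moved. The work goes in short steps, Python scripts to look and compute and a tool call to move; the robot and the scene stay as the last step left them, time stands still between calls to the robot, and variables do not carry over. Pictures are saved under pics/ and viewed, at most 10 in all, crops included, and the job is handed in when it is done.

Besides the shell and the picture viewer there is one more tool, called after "Call:" as name(argument=value, ...) on one line, values as JSON. carry_out: Moves the arm, as the interface text tells. Its arguments: {"type":"object","properties":{"moves":{"type":"array","items":{"type":"array","items":{"type":"array","items":{"type":"number"}}}},"grip":{"type":"number"},"newtons":{"type":"number"}},"required":["moves"]}

```bash
mkdir -p pics; cat > h.py <<'E'
import numpy as np, cv2
from rig import get_obs, vision, ticket
from scipy.spatial.transform import Rotation as R
def cam(n):
    m=vision.camera_model(n); K=np.array(m['K']); d=np.array(m['dist_coeffs'])
    if n=='wrist':
        o=get_obs(); T=np.eye(4); T[:3,:3]=R.from_quat(o['eef_rot']).as_matrix(); T[:3,3]=o['tcp_pos']
        E=T@np.array(m['hand_eye'])
    else: E=np.array(m['extrinsics'])
    return K,d,E
def world(c,px,z=None,depth=None):
    K,d,E=c; p=cv2.undistortPoints(np.array(px,float).reshape(-1,1,2),K,d).reshape(-1,2)
    r=np.c_[p,np.ones(len(p))]
    if depth is not None: return (r*np.asarray(depth).reshape(-1,1))@E[:3,:3].T+E[:3,3]
    w=r@E[:3,:3].T; o=E[:3,3]; return o+w*((z-o[2])/w[:,2:3])
def proj(c,P):
    K,d,E=c; Q=(np.atleast_2d(P)-E[:3,3])@E[:3,:3]
    return cv2.projectPoints(Q,np.zeros(3),np.zeros(3),K,d)[0].reshape(-1,2)
def cloud(c,dep):
    v,u=np.nonzero(dep>0); W=np.full(dep.shape+(3,),np.nan)
    W[v,u]=world(c,np.c_[u,v],depth=dep[v,u]); return W
E
python3 - <<'E'
from h import *
o=get_obs(); print(o)
for n in('top','scene'):
    c=cam(n); p,d=vision.read_camera(n); cv2.imwrite(f'pics/{n}0.png',p); np.savez(f'{n}0.npz',p=p,d=d); print(n,c[2].round(3).tolist(),c[0].tolist())
print(vision.camera_model('wrist')['hand_eye'])
E
```

```text
{'time_s': 0.0, 'joints': array([ 1.12689256,  0.47778916,  0.0223052 ,  1.55640702, -0.01151582,
        1.10929745, -0.08308274]), 'joint_vel': array([ 0.00087223,  0.0007411 , -0.00029828,  0.00043715,  0.0012858 ,
        0.0002505 ,  0.00010561]), 'tau': array([ 3.80083538e-04, -5.82851279e+01,  1.53483968e+00, -2.72603273e+01,
       -5.43458539e-02,  1.71538058e-02,  1.86518737e-04]), 'tcp_pos': array([ 222.25085713, -636.74244472,  221.70715048]), 'eef_rot': array([ 9.85931913e-01,  1.67145074e-01, -1.97781242e-04, -8.64526579e-04]), 'wrist_force': array([-0.83671506,  0.16764786,  0.45998468]), 'ft_torque': array([-0.00655268,  0.00193462, -0.08382768]), 'finger_force': 0.0, 'width': 1.0005227599128304}
top [[-0.022, -0.99, 0.142, 410.612], [-1.0, 0.023, 0.004, 210.776], [-0.007, -0.141, -0.99, 929.24], [0.0, 0.0, 0.0, 1.0]] [[441.80660901008986, 0.0, 317.4370666504732], [0.0, 441.80660901008986, 198.4275493920427], [0.0, 0.0, 1.0]]
scene [[0.898, -0.166, 0.408, 155.776], [-0.441, -0.366, 0.82, -570.138], [0.013, -0.916, -0.402, 470.281], [0.0, 0.0, 0.0, 1.0]] [[501.1450510024326, 0.0, 323.14437422746005], [0.0, 501.1450510024326, 207.76997587758788], [0.0, 0.0, 1.0]]
[[-2.74328470e-04 -9.65759520e-01 -2.59438766e-01  7.10483097e+01]
 [ 9.99999799e-01 -1.16804571e-04 -6.22587327e-04  2.31315612e-01]
 [ 5.70966005e-04 -2.59438885e-01  9.65759359e-01 -1.62456813e+02]
 [ 0.00000000e+00  0.00000000e+00  0.00000000e+00  1.00000000e+00]]
```

View pics/top0.png

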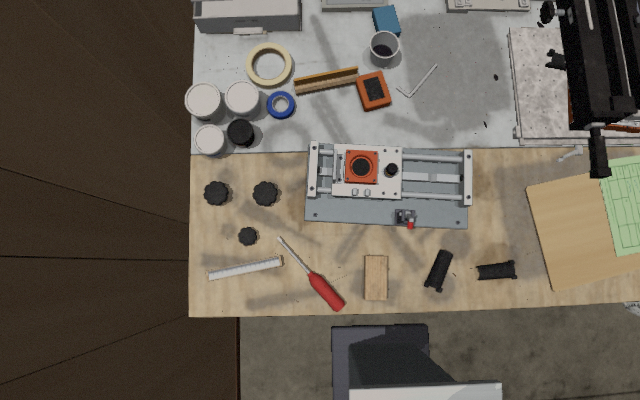

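View pics/scene0.png

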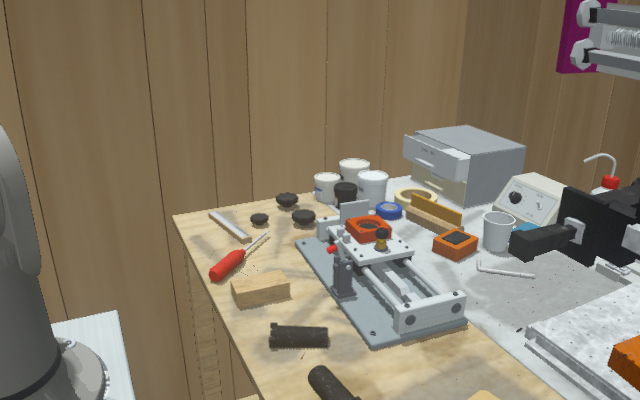

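The top view shows black candidates at (216,193), (265,193) and (248,236), plus a black lid at (240,132). The smallest star is (248,236). The nest pocket is at (361,167), the plunger at (391,170), and the latch with its red tab at (410,222). The orange block at (374,90) is a decoy. Next I'll measure and take a close crop.

```bash
python3 - <<'E'
from h import *
z=np.load('top0.npz'); p,d=z['p'],z['d']; c=cam('top'); W=cloud(c,d)
hsv=cv2.cvtColor(p,cv2.COLOR_BGR2HSV)
for (u,v) in [(216,193),(265,193),(248,236)]:
    g=(hsv[...,2]<75).astype(np.uint8); n,l,s,ce=cv2.connectedComponentsWithStats(g)
    k=l[v,u]; ct=ce[k]; A=s[k,4]; zz=np.nanmedian(W[v-2:v+3,u-2:u+3,2]); m=l==k
    print((u,v),k,ct.round(1),A,s[k,:4],'ztop',zz.round(1),'xy',world(c,[ct],z=zz).round(1),'at half', world(c,[ct],z=zz/2).round(1),'diam',(2*np.sqrt(A/np.pi)*np.median(d[m])/441.8).round(1))
# orange nest
m=((hsv[...,0]<14)&(hsv[...,1]>150)&(hsv[...,2]>100)).astype(np.uint8); m[:,:330]=0;m[:140]=0;m[195:]=0;m[:,385:]=0
v,u=np.nonzero(m); w=world(c,np.c_[u,v],z=80); r=cv2.minAreaRect(w[:,:2].astype(np.float32)); print('nest rect',r,'z',np.nanmedian(W[m>0][:,2]))
cs,h=cv2.findContours(m,cv2.RETR_CCOMP,cv2.CHAIN_APPROX_NONE)
for q,hh in zip(cs,h[0]):
    if hh[3]>=0 and len(q)>15:
        e=world(c,q.reshape(-1,2),z=80)[:,:2].astype(np.float32); print('hole',cv2.minEnclosingCircle(e),e.mean(0),len(q))
print('pocket z',W[163:172,357:366,2].round(0).tolist()[::4])
# base plate corners rough pts
for q in [(306,219),(466,227),(314,144),(470,151),(308,198),(467,204)]:
    print(q,W[q[1],q[0]].round(1))
a=cv2.resize(p[110:260,185:285],None,fx=4,fy=4,interpolation=cv2.INTER_CUBIC)
b=cv2.resize(p[130:230,300:480],None,fx=2.2,fy=2.2,interpolation=cv2.INTER_CUBIC)
im=np.zeros((600,800,3),np.uint8); im[:600,:400]=a; im[:b.shape[0],402:402+b.shape[1]]=b
zs=np.load('scene0.npz')['p']; s=cv2.resize(zs[185:285,240:420],None,fx=2.2,fy=2.2,interpolation=cv2.INTER_CUBIC); im[230:230+s.shape[0],402:402+s.shape[1]]=s
cv2.imwrite('pics/crop1.png',im)
E
```

```text
(216, 193) 139 [216.1 193. ] 474 [204 181  25  25] ztop 27.0 xy [[556.  424.8  27. ]] at half [[558.2 428.   13.5]] diam 50.9
(265, 193) 140 [265.1 193.4] 479 [253 181  25  25] ztop 27.8 xy [[552.4 322.4  27.8]] at half [[554.6 324.1  13.9]] diam 51.1
(248, 236) 191 [247.4 235.9] 263 [239 227  18  19] ztop 21.4 xy [[465.9 360.2  21.4]] at half [[466.5 362.   10.7]] diam 37.6
nest rect ((594.6459350585938, 127.89793395996094), (60.60533142089844, 63.45149230957031), 85.62386322021484) z 78.94555212488956
hole ((593.1619262695312, 127.89237976074219), 19.558021545410156) [593.23914 128.03673] 52
pocket z [[71.0, 72.0, 72.0, 72.0, 73.0, 72.0, 72.0, 71.0, 68.0], [72.0, 73.0, 70.0, 71.0, 71.0, 71.0, 68.0, 71.0, 71.0], [70.0, 71.0, 70.0, 70.0, 72.0, 71.0, 73.0, 72.0, 71.0]]
(306, 219) [498.6 239.   16. ]
(466, 227) [474.1 -96.5  10.1]
(314, 144) [648.2 218.7  53.5]
(470, 151) [ 626.7 -101.3   54.4]
(308, 198) [541.2 233.8  25.4]
(467, 204) [517.2 -86.5  55.5]
```

View pics/crop1.png

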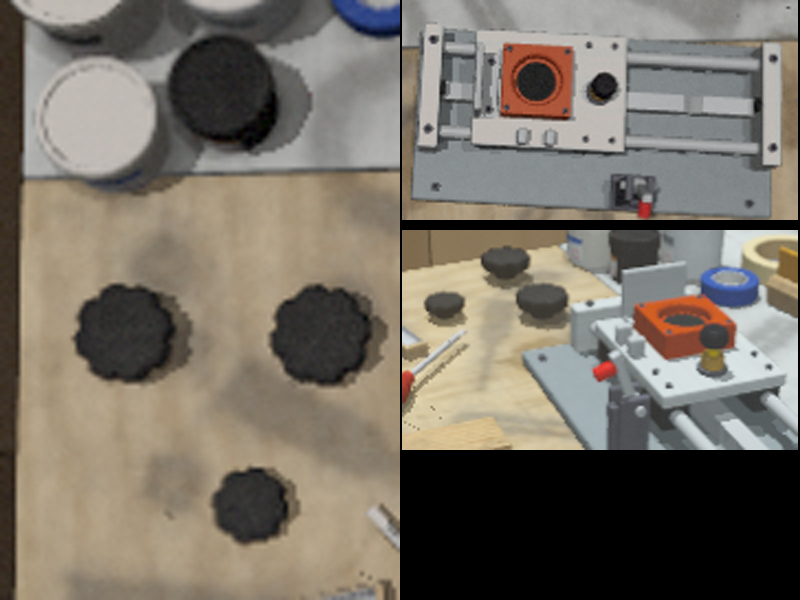

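The smallest knob is the (248,236) star, 38–40 mm across with its top at 21 mm and hub down. The larger two are 51 mm. The base yaw is about -0.075 rad. I'll make a helper that prints the needed shifts, then move over.

```bash
cat >> h.py <<'E'
def rows(target,yaw=None,step=45,start=None):
    """print rows in move units from commanded/current pose to target xyz, tool-x world yaw (rad)"""
    o=get_obs(); p,Y=(o['tcp_pos'],tyaw(o)) if start is None else (np.array(start[0],float),start[1])
    yaw=Y if yaw is None else yaw; t=np.array(target,float)
    tw=-np.degrees((yaw-Y+np.pi)%(2*np.pi)-np.pi)/6
    n=int(np.ceil(max(np.linalg.norm(t-p)/step,abs(tw)/1,1))); dp=(t-p)/n
    out=[]
    for i in range(n):
        a=Y-np.radians(6*tw/n*i)
        out.append([round(float(x),3) for x in (dp@[np.cos(a),np.sin(a),0]/40,dp@[np.sin(a),-np.cos(a),0]/40,-dp[2]/40,tw/n)])
    for i in range(0,n,5): print(out[i:i+5])
def tyaw(o):
    M=R.from_quat(o['eef_rot']).as_matrix(); return np.arctan2(M[1,0],M[0,0])
YB=-0.075
E
python3 - <<'E'
from h import *
z=np.load('top0.npz'); p,d=z['p'],z['d']; c=cam('top')
y=np.pi/2+YB
p0=get_obs()['tcp_pos']
rows([420,-400,222],step=50); y0=tyaw(get_obs()); print()
rows([466,362,150],y,step=50,start=([420,-400,222],y0))
E
```

```text
[[0.945, -0.566, -0.001, -0.0], [0.945, -0.566, -0.001, -0.0], [0.945, -0.566, -0.001, -0.0], [0.945, -0.566, -0.001, -0.0], [0.945, -0.566, -0.001, -0.0]]
[[0.945, -0.566, -0.001, -0.0], [0.945, -0.566, -0.001, -0.0]]

[[0.46, -1.1, 0.113, -0.692], [0.539, -1.064, 0.113, -0.692], [0.614, -1.022, 0.113, -0.692], [0.687, -0.975, 0.113, -0.692], [0.756, -0.923, 0.113, -0.692]]
[[0.821, -0.866, 0.113, -0.692], [0.881, -0.804, 0.113, -0.692], [0.937, -0.738, 0.113, -0.692], [0.988, -0.668, 0.113, -0.692], [1.034, -0.595, 0.113, -0.692]]
[[1.074, -0.519, 0.113, -0.692], [1.109, -0.439, 0.113, -0.692], [1.138, -0.358, 0.113, -0.692], [1.161, -0.274, 0.113, -0.692], [1.178, -0.19, 0.113, -0.692]]
[[1.188, -0.104, 0.113, -0.692]]
```

Call:
carry_out(moves=[[[0.95, -0.57, 0, 0], [0.95, -0.57, 0, 0], [0.95, -0.57, 0, 0], [0.95, -0.57, 0, 0], [0.95, -0.57, 0, 0]]])

```text
time_s: 0.72
tcp_pos: [364.9, -465.7, 222.3]
eef_rot: [0.986, 0.167, -0.0, -0.0]
wrist_force: [-0.7, -1.1, 0.4]
width: 0.999
finger_force: 0.0
```

Call:
carry_out(moves=[[[0.95, -0.57, 0, 0], [0.95, -0.57, 0, 0], [0.4, -0.95, 0, -0.7], [0.5, -0.9, 0, -0.7], [0.55, -0.9, 0, -0.7]]])

```text
time_s: 1.35
tcp_pos: [430.3, -273.3, 222.3]
eef_rot: [0.961, 0.276, -0.0, -0.0]
wrist_force: [0.2, 0.1, -0.4]
width: 1.001
finger_force: 0.0
```

Call:
carry_out(moves=[[[0.6, -0.85, 0, -0.7], [0.65, -0.8, 0, -0.7], [0.7, -0.75, 0, -0.7], [0.75, -0.7, 0, -0.7], [0.8, -0.65, 0, -0.7]]])

```text
time_s: 1.98
tcp_pos: [440.2, -67.6, 222.5]
eef_rot: [0.895, 0.446, -0.0, -0.0]
wrist_force: [0.3, 0.3, 0.8]
width: 1.001
finger_force: 0.0
```

Call:
carry_out(moves=[[[0.85, -0.6, 0, -0.7], [0.9, -0.5, 0, -0.7], [0.95, -0.4, 0, -0.7], [0.95, -0.4, 0, -0.7], [0.95, -0.3, 0, -0.7]]])

```text
time_s: 2.6
tcp_pos: [451.9, 137.0, 222.5]
eef_rot: [0.799, 0.602, -0.0, 0.0]
wrist_force: [0.0, -0.2, -0.2]
width: 0.998
finger_force: 0.0
```

```bash
python3 - <<'E'
from h import *
o=get_obs(); print(o['time_s'],o['tcp_pos'].round(1),tyaw(o),o['joints'].round(2),o['wrist_force'])
rows([466,362,145],np.pi/2+YB,step=42)
E
```

```text
2.6 [451.9 137.  222.5] 1.291126279965103 [ 0.11  0.19 -0.59  1.99  0.13  0.99 -0.83] [ 0.04944139 -0.23059377 -0.21466976]
[[0.917, -0.202, 0.323, -0.326], [0.923, -0.171, 0.323, -0.326], [0.929, -0.139, 0.323, -0.326], [0.933, -0.107, 0.323, -0.326], [0.936, -0.076, 0.323, -0.326]]
[[0.938, -0.044, 0.323, -0.326]]
```

Call:
carry_out(moves=[[[0.9, -0.2, 0.3, -0.35], [0.92, -0.17, 0.3, -0.35], [0.93, -0.14, 0.3, -0.35], [0.93, -0.1, 0.35, -0.3], [0.9, -0.05, 0.35, -0.3]]])

```text
time_s: 3.22
tcp_pos: [464.5, 321.8, 157.8]
eef_rot: [0.744, 0.668, -0.0, 0.0]
wrist_force: [-0.4, 0.3, -0.0]
width: 0.999
finger_force: 0.0
```

Call:
carry_out(moves=[[[0.5, -0.05, 0.2, -0.2], [0, 0, 0, 0], [0, 0, 0, 0]]], grip=70)

```text
time_s: 3.6
tcp_pos: [465.2, 339.5, 150.9]
eef_rot: [0.738, 0.675, -0.0, 0.001]
wrist_force: [-0.3, -0.4, -0.1]
width: 0.797
finger_force: 0.0
```

```bash
cat >> h.py <<'E'
def darkblob(p,c,guess,z,thr=75):
    g=(p.max(2)<thr).astype(np.uint8); n,l,s,ce=cv2.connectedComponentsWithStats(g)
    q=proj(c,guess)[0]; k=1+min(range(n-1),key=lambda i:np.hypot(*(ce[i+1]-q))+(1e4 if s[i+1,4]<800 else 0))
    cs=cv2.findContours((l==k).astype(np.uint8),cv2.RETR_EXTERNAL,cv2.CHAIN_APPROX_NONE)[0]; ct=max(cs,key=len).reshape(-1,2)
    e=world(c,ct,z=z)[:,:2].astype(np.float32); return s[k],ce[k],cv2.minEnclosingCircle(e),cv2.fitEllipse(e)
E
python3 - <<'E'
from h import *
o=get_obs(); print(o['time_s'],o['tcp_pos'].round(1),tyaw(o),o['joints'].round(2),o['width'])
c=cam('wrist'); p,d=vision.read_camera('wrist'); cv2.imwrite('pics/w1.png',p); np.savez('w1.npz',p=p,d=d)
print(proj(c,[466,361,15])); print(darkblob(p,c,[466,361,15],15))
W=cloud(c,d); q=proj(c,[466,361,15])[0].astype(int); print(np.nanmedian(W[q[1]-5:q[1]+5,q[0]-5:q[0]+5,2]))
E
```

```text
3.6 [465.2 339.5 150.9] 1.4808412730825615 [-0.25  0.47 -0.63  1.83  0.34  0.95 -1.12] 0.7973205287636369
[[323.86546649 163.83658244]]
(array([ 302,  141,   45,   46, 1514], dtype=int32), array([324.22721268, 163.54755614]), ((466.2557373046875, 360.916259765625), 20.278608322143555), ((466.31329345703125, 360.9289245605469), (38.23722457885742, 38.870635986328125), 14.775190353393555))
21.36783565561859
```

View pics/w1.png

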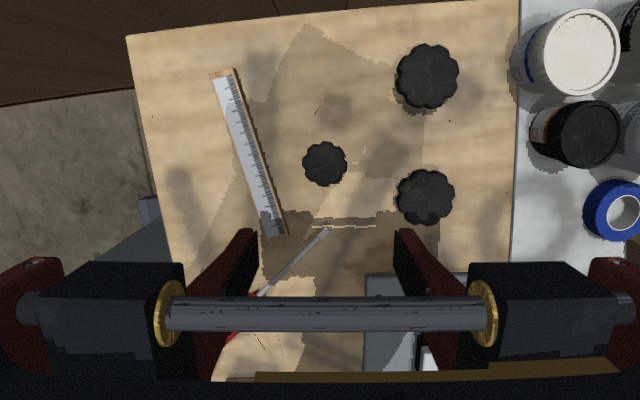

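The wrist view shows the small knob at (324,164), giving world (466.3, 361.0) with its top at 21 mm. The screwdriver tip at (325,230) is clear of the fingers. I'll descend.

Call:
carry_out(moves=[[[0.54, -0.02, 0.5, -0.14], [0, 0, 0.7, 0], [0, 0, 0.8, 0], [0, 0, 0.8, 0], [0, 0, 0.3, 0]]])

```text
time_s: 4.28
tcp_pos: [465.9, 360.5, 25.6]
eef_rot: [0.733, 0.68, -0.001, 0.0]
wrist_force: [0.4, -0.1, 0.6]
width: 0.798
finger_force: 0.0
```

```bash
python3 - <<'E'
from h import *
o=get_obs(); print(o['time_s'],o['tcp_pos'].round(1),tyaw(o))
c=cam('wrist'); p,d=vision.read_camera('wrist'); print(darkblob(p,c,[466,361,15],15))
rows([466.3,361,11.5],np.pi/2+YB,step=20)
E
```

```text
4.275 [465.9 360.5  25.6] 1.4953914916187694
(array([ 289,  203,   74,   72, 3967], dtype=int32), array([325.65490295, 238.49508445]), ((466.8326721191406, 360.7839050292969), 21.169937133789062), ((466.3255310058594, 360.7507629394531), (39.21849060058594, 40.75966262817383), 176.6035614013672))
[[0.011, 0.015, 0.337, -0.001]]
```

Call:
carry_out(moves=[[[0.01, 0.01, 0.34, 0], [0, 0, 0, 0], [0, 0, 0, 0]]])

```text
time_s: 4.7
tcp_pos: [466.7, 363.2, 13.7]
eef_rot: [0.733, 0.681, 0.001, 0.0]
wrist_force: [1.2, -0.8, 0.2]
width: 0.797
finger_force: 0.0
```

Call:
carry_out(moves=[[[0, 0, 0, 0], [0, 0, 0, 0], [0, 0, 0, 0], [0, 0, 0, 0], [0, 0, 0, 0]]], grip=30, newtons=15)

```text
time_s: 5.32
tcp_pos: [466.4, 362.9, 13.1]
eef_rot: [0.733, 0.681, 0.0, 0.0]
wrist_force: [0.3, -0.6, 2.0]
width: 0.447
finger_force: 15.0
```

Call:
carry_out(moves=[[[0, 0, -0.5, 0], [0, 0, -0.9, 0], [0, 0, -1, 0], [0, 0, -1, 0], [-0.5, 0.3, -0.4, 0]]])

```text
time_s: 5.95
tcp_pos: [476.5, 345.0, 169.3]
eef_rot: [0.731, 0.682, 0.003, -0.0]
wrist_force: [0.4, -0.2, -0.7]
width: 0.452
finger_force: 15.0
```

Call:
carry_out(moves=[[[-0.88, 0.45, 0, 0], [-0.88, 0.45, 0, 0], [-0.88, 0.45, 0, 0], [-0.88, 0.45, 0, 0], [-0.88, 0.45, 0, 0]]])

```text
time_s: 6.58
tcp_pos: [554.0, 158.9, 166.4]
eef_rot: [0.733, 0.681, 0.001, 0.0]
wrist_force: [0.1, 0.5, -0.3]
width: 0.449
finger_force: 15.0
```

Call:
carry_out(moves=[[[-0.88, 0.45, 0, 0], [-0.88, 0.45, 0, 0], [-0.4, 0.2, 0, 0], [0, 0, 0, 0], [0, 0, 0, 0]]])

```text
time_s: 7.2
tcp_pos: [590.5, 72.8, 165.4]
eef_rot: [0.732, 0.682, 0.0, -0.0]
wrist_force: [-0.3, 0.8, -0.3]
width: 0.449
finger_force: 15.0
```

```bash
python3 - <<'E'
from h import *
o=get_obs(); print(o['time_s'],o['tcp_pos'].round(1),tyaw(o),o['width']*88,o['finger_force'])
c=cam('wrist'); p,d=vision.read_camera('wrist'); cv2.imwrite('pics/w2.png',p); np.savez('w2.npz',p=p,d=d,E=c[2])
print(proj(c,[[593.5,128,80],o['tcp_pos']]))
E
```

```text
7.2 [590.5  72.8 165.4] 1.4996924895709 39.49597764524496 15.000067949295044
[[323.83993402 129.17968805]
 [324.86881674 247.90039097]]
```

View pics/w2.png

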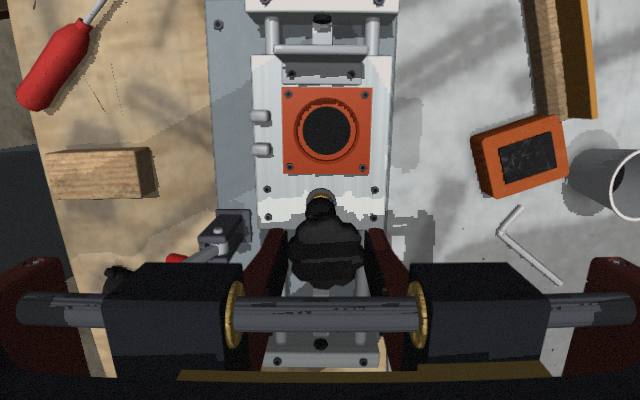

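The wrist view shows the pocket at (327,130), the orange nest spanning (282..373, 88..175), the held knob at (325,250), and the plunger knob just ahead at (320,205). Now I'll refine the pocket centre.

```bash
python3 - <<'E'
from h import *
f=np.load('w2.npz'); p,d=f['p'],f['d']; c=cam('wrist')
hsv=cv2.cvtColor(p,cv2.COLOR_BGR2HSV); m=((hsv[...,0]<16)&(hsv[...,1]>140)&(hsv[...,2]>60)).astype(np.uint8)
m[:, :270]=0; m[:,385:]=0; m[:80]=0; m[182:]=0
m=cv2.morphologyEx(m,cv2.MORPH_OPEN,np.ones((3,3)))
cs,h=cv2.findContours(m,cv2.RETR_CCOMP,cv2.CHAIN_APPROX_NONE)
for q,hh in zip(cs,h[0]):
    q=q.reshape(-1,2)
    if len(q)<40: continue
    for z in (80,71):
        e=world(c,q,z=z)[:,:2].astype(np.float32); print(hh[3],z,len(q),cv2.minAreaRect(e) if hh[3]<0 else (cv2.minEnclosingCircle(e),cv2.fitEllipse(e)))
print('floor',darkblob(p,c,[593,128,71],71,60))
# knob in hand: dark contour below
zt=get_obs()['tcp_pos'][2]-13.1+21
W=cloud(c,d)
k=(W[...,2]>zt-8)&(W[...,2]<zt+6)&(p.max(2)<75); k[:,:285]=0;k[:,370:]=0;k[:190]=0;k[293:]=0
q=W[k]; print('knob pts',len(q),q[:,2].mean(),np.percentile(q,[1,50,99],axis=0).round(1).tolist())
# steel rods/ push plate, latch: depth bits
for nm,uv in dict(pushL=(276,49),pushR=(366,49),plung=(320,195),tab=(176,260),lug1=(260,117),lug2=(262,150)).items(): print(nm,W[uv[1],uv[0]].round(1))
E
```

```text
-1 80 381 ((594.9075317382812, 126.50582885742188), (61.49192428588867, 63.44549560546875), 85.69232177734375)
-1 71 381 ((594.8714599609375, 125.90260314941406), (63.72451400756836, 65.74901580810547), 85.69229888916016)
0 80 137 (((595.0186767578125, 126.984130859375), 17.964387893676758), ((594.9580688476562, 126.9686279296875), (34.96792221069336, 35.10213088989258), 104.47551727294922))
0 71 137 (((594.986572265625, 126.39825439453125), 18.616552352905273), ((594.923828125, 126.38221740722656), (36.23749542236328, 36.3765869140625), 104.47859954833984))
floor (array([ 303,  107,   47,   48, 1770], dtype=int32), array([326.06666667, 130.28587571]), ((594.95458984375, 126.47477722167969), 17.788442611694336), ((594.9232177734375, 126.38500213623047), (34.588619232177734, 34.72587585449219), 108.93450927734375))
knob pts 4622 172.6820913655478 [[571.0, 54.5, 166.8], [591.0, 74.0, 172.9], [611.1, 90.5, 177.2]]
pushL [567.4 181.2 102.5]
pushR [623.6 177.3 101.9]
plung [586.7  77.3  71.8]
tab [477.1  42.5 100.6]
lug1 [547.4 140.   74.9]
lug2 [546.1 115.9  74.8]
```

```bash
python3 - <<'E'
from h import *
rows([594.7,128.4,150],np.pi/2+YB,step=30)
E
```

```text
[[0.696, 0.004, 0.192, 0.021], [0.696, 0.002, 0.192, 0.021]]
```

Call:
carry_out(moves=[[[0.7, 0, 0.2, 0.02], [0.7, 0, 0.2, 0.02], [0, 0, 0.5, 0], [0, 0, 0.5, 0], [0, 0, 0, 0]]])

```text
time_s: 7.88
tcp_pos: [593.7, 124.6, 106.6]
eef_rot: [0.734, 0.679, -0.002, -0.001]
wrist_force: [0.2, -0.4, -0.7]
width: 0.445
finger_force: 15.0
```

```bash
python3 - <<'E'
from h import *
o=get_obs(); print(o['time_s'],o['tcp_pos'].round(1),tyaw(o))
c=cam('wrist'); p,d=vision.read_camera('wrist'); W=cloud(c,d)
zt=o['tcp_pos'][2]-13.1+21
k=(W[...,2]>zt-6)&(W[...,2]<zt+6)&(p.max(2)<75); n,l,s,ce=cv2.connectedComponentsWithStats(k.astype(np.uint8))
u,v=proj(c,o['tcp_pos']+[0,10,8])[0].astype(int); i=l[v,u]; q=W[l==i]; print(s[i],np.percentile(q,[1,50,99],axis=0).round(1).tolist())
# circle on front rim (max-y side)
e=np.array([[x,q[abs(q[:,0]-x)<1.5][:,1].max()] for x in np.arange(o['tcp_pos'][0]-14,o['tcp_pos'][0]+15,3)]); 
from scipy.optimize import least_squares
r=least_squares(lambda a:np.hypot(*(e-a).T)-20,o['tcp_pos'][:2]); print('knob c',r.x.round(2),abs(r.fun).max().round(2))
rows([594.7,128.4,95],np.pi/2+YB,step=40)
E
```

```text
7.875 [593.7 124.6 106.6] 1.4920368588415192
[ 265  216  121   74 4849] [[569.2, 106.4, 109.3], [594.1, 126.5, 114.2], [620.9, 142.1, 119.5]]
knob c [593.34 123.1 ] 0.99
[[0.084, -0.004, 0.321, -0.038]]
```

Call:
carry_out(moves=[[[0.07, 0.02, 0, -0.04], [0, 0, 0, 0], [0, 0, 0, 0]]])

```text
time_s: 8.3
tcp_pos: [596.6, 129.1, 109.6]
eef_rot: [0.733, 0.681, 0.0, 0.0]
wrist_force: [-0.7, 0.1, -0.2]
width: 0.45
finger_force: 15.0
```

```bash
python3 - <<'E'
from h import *
for i in range(4):
    o=get_obs(); print(o['time_s'],o['tcp_pos'].round(1),tyaw(o)); c=cam('wrist'); p,d=vision.read_camera('wrist')
W=cloud(c,d); o=get_obs()
zt=o['tcp_pos'][2]-13.1+21
k=(W[...,2]>zt-6)&(W[...,2]<zt+6)&(p.max(2)<75); n,l,s,ce=cv2.connectedComponentsWithStats(k.astype(np.uint8))
u,v=proj(c,o['tcp_pos']+[0,10,8])[0].astype(int); i=l[v,u]; q=W[l==i]
from scipy.optimize import least_squares
e=np.array([[x,q[abs(q[:,0]-x)<1.5][:,1].max()] for x in np.arange(o['tcp_pos'][0]-14,o['tcp_pos'][0]+15,3)])
r=least_squares(lambda a:np.hypot(*(e-a).T)-20,o['tcp_pos'][:2]); print('knob c',r.x.round(2),abs(r.fun).max().round(2))
hsv=cv2.cvtColor(p,cv2.COLOR_BGR2HSV); m=((hsv[...,0]<16)&(hsv[...,1]>140)&(hsv[...,2]>60)&(W[...,2]<84)&(W[...,2]>75))
q=W[m]; print('orange',len(q),np.percentile(q,[2,50,98],axis=0).round(1).tolist())
cv2.imwrite('pics/w3.png',p)
E
```

```text
8.3 [596.6 129.1 109.6] 1.496916354680772
8.35 [596.6 129.  109.5] 1.496976951558075
8.4 [596.5 129.  109.3] 1.4970207643009619
8.45 [596.4 129.  109.3] 1.49698100706761
knob c [596.   127.49] 0.92
orange 3488 [[565.7, 98.4, 76.6], [598.4, 148.0, 80.3], [627.3, 158.6, 81.6]]
```

View pics/w3.png

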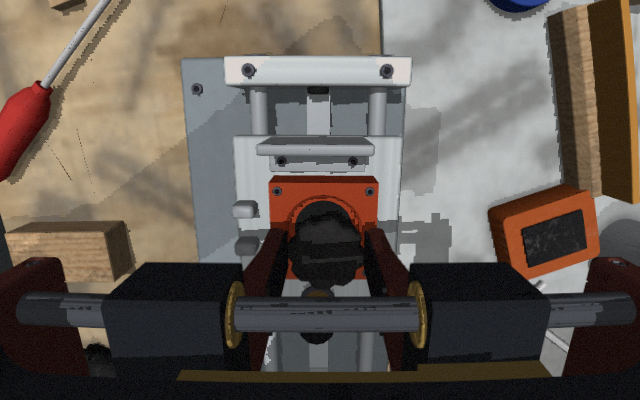

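The held knob's centre is at about (327,235) against the nest's (324.5,230), so it sits about 1.3 mm too far in +x. I'll correct that and lower it.

Call:
carry_out(moves=[[[-0.02, -0.035, 0.1, 0], [0, 0, 0.2, 0], [0, 0, 0.1, 0], [0, 0, 0, 0], [0, 0, 0, 0]]])

```text
time_s: 9.12
tcp_pos: [595.0, 128.5, 93.1]
eef_rot: [0.733, 0.681, 0.0, -0.0]
wrist_force: [-0.4, 0.5, 0.0]
width: 0.448
finger_force: 15.0
```

Call:
carry_out(moves=[[[0, 0, 0.1, 0], [0, 0, 0.08, 0], [0, 0, 0.05, 0], [0, 0, 0, 0], [0, 0, 0, 0]]])

```text
time_s: 9.75
tcp_pos: [594.8, 128.3, 84.1]
eef_rot: [0.733, 0.681, -0.0, 0.0]
wrist_force: [-2.5, -0.7, 5.4]
width: 0.452
finger_force: 15.0
```

It made contact with 5 N at exactly the seated height, so I'll release.

Call:
carry_out(moves=[[[0, 0, 0, 0], [0, 0, 0, 0], [0, 0, -0.1, 0], [0, 0, -0.8, 0], [0, 0, -0.9, 0]]], grip=65)

```text
time_s: 10.38
tcp_pos: [594.5, 128.4, 156.3]
eef_rot: [0.733, 0.681, -0.0, -0.0]
wrist_force: [0.3, 0.0, -0.6]
width: 0.738
finger_force: 0.0
```

Call:
carry_out(moves=[[[-0.5, 0, -0.2, 0], [-0.7, 0, 0, 0], [-0.4, 0, 0, 0], [0, 0, 0, 0], [0, 0, 0, 0]]], grip=0)

```text
time_s: 11.0
tcp_pos: [590.1, 65.8, 163.9]
eef_rot: [0.732, 0.681, 0.0, -0.0]
wrist_force: [0.6, 0.4, -0.7]
width: 0.214
finger_force: 0.0
```

```bash
python3 - <<'E'
from h import *
o=get_obs(); print(o['time_s'],o['tcp_pos'].round(1),tyaw(o),o['width'])
c=cam('wrist'); p,d=vision.read_camera('wrist'); W=cloud(c,d)
q=proj(c,[594.9,126.5,83])[0]; print(q)
m=(np.hypot(W[...,0]-594.9,W[...,1]-126.5)<17)&(W[...,2]>60)&(W[...,2]<110); P=W[m]
A=np.c_[P[:,:2]-[594.9,126.5],np.ones(len(P))]; s=np.linalg.lstsq(A,P[:,2],rcond=None)[0]; print('top plane',len(P),s.round(3), np.percentile(P[:,2],[5,50,95]))
print(darkblob(p,c,[594.9,126.5,83],91,60))
m=(np.abs(W[...,2]-100)<5)&(W[...,1]>160)&(W[...,1]<200)&(np.abs(W[...,0]-595)<45); P=W[m]; print('push plate top',np.percentile(P,[3,50,97],axis=0).round(1).tolist())
x,y=q.astype(int); cv2.imwrite('pics/w4.png',cv2.resize(p[0:260,180:460],None,fx=2,fy=2))
E
```

```text
11.0 [590.1  65.8 163.9] 1.4982849367687454 0.2144376920944931
[325.62294627 121.59232516]
top plane 1977 [ 9.0000e-03 -1.1000e-02  9.2018e+01] [90.62329731 92.0101605  93.37627723]
(array([ 297,   91,   58,   61, 2582], dtype=int32), array([325.58946553, 121.23470178]), ((595.0543212890625, 126.73410034179688), 20.55854034423828), ((594.9098510742188, 126.66975402832031), (37.879241943359375, 38.83207702636719), 12.168952941894531))
push plate top [[567.4, 174.5, 96.4], [595.1, 178.4, 102.1], [622.4, 182.6, 103.5]]
```

View pics/w4.png

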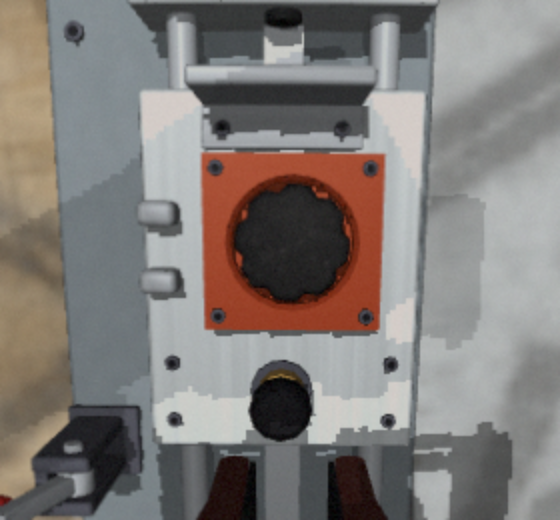

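The knob is seated: its top is level at 92 mm (crop centre (292,243)) and centred in the nest. Now I'll find the base origin and the remaining travel from the stored top view, and go behind the push plate.

```bash
python3 - <<'E'
from h import *
z=np.load('top0.npz'); c=cam('top'); W=cloud(c,z['d']); p=z['p']
Rb=np.array([[np.cos(YB),-np.sin(YB)],[np.sin(YB),np.cos(YB)]])
ok=(np.abs(W[...,2]-54)<4); ok[:135]=0; ok[215:]=0; ok[:,:295]=0; ok[:,485:]=0
L=W[ok]; l=L[:,:2]@Rb; h,e=np.histogram(l[:,1],40); print([(int(a),int(b)) for a,b in zip(e,h) if b>5])
N=np.array([594.9,126.5])@Rb; print('nest in rotated frame',N)
for lo in (-1,1):
    s=l[(l[:,1]<-20) if lo<0 else (l[:,1]>130)]; print(np.percentile(s,[2,50,98],axis=0).round(1).tolist())
print('push top rot',(np.array([[595.1,178.4]])@Rb), (np.array([[547.4,140],[546.1,115.9]])@Rb))
rows([595+0.075*25,208,150],np.pi/2+YB,step=38)
E
```

```text
[(-59, 205), (-51, 221), (-42, 92), (82, 73), (91, 122), (99, 108), (108, 96), (116, 107), (124, 131), (133, 85), (141, 50), (149, 37), (158, 46), (166, 50), (175, 33), (183, 38), (191, 49), (200, 76), (208, 53), (217, 55), (225, 25), (250, 39), (258, 231), (267, 216)]
nest in rotated frame [583.74901992 170.72006835]
[[523.5, -58.9], [577.7, -49.1], [632.9, -40.1]]
[[525.7, 131.4], [567.1, 215.9], [633.7, 274.7]]
push top rot [[580.05960588 222.48915395]] [[535.37100002 180.6229563 ]
 [535.8804605  156.49329716]]
[[0.888, -0.022, 0.086, 0.007], [0.888, -0.022, 0.086, 0.007], [0.888, -0.023, 0.086, 0.007], [0.888, -0.024, 0.086, 0.007]]
```

Call:
carry_out(moves=[[[0.88, -0.02, 0.08, 0], [0.88, -0.02, 0.08, 0], [0.88, -0.02, 0.08, 0], [0.88, -0.02, 0.08, 0], [0, 0, 0, 0]]])

```text
time_s: 11.68
tcp_pos: [596.0, 210.6, 151.0]
eef_rot: [0.73, 0.683, 0.001, -0.001]
wrist_force: [0.0, -0.4, 0.3]
width: 0.007
finger_force: 0.0
```

Call:
carry_out(moves=[[[0, 0, 0.6, 0], [0, 0, 0.8, 0], [0, 0, 0.5, 0], [0, 0, 0, 0], [0, 0, 0, 0]]])

```text
time_s: 12.3
tcp_pos: [598.0, 205.6, 76.0]
eef_rot: [0.733, 0.681, 0.001, 0.0]
wrist_force: [-0.1, -0.4, 1.2]
width: 0.006
finger_force: 0.0
```

Call:
carry_out(moves=[[[-0.25, 0, 0.1, 0], [-0.2, 0, 0, 0], [-0.2, 0, 0, 0], [-0.2, 0, 0, 0], [-0.2, 0, 0, 0]]])

```text
time_s: 12.92
tcp_pos: [594.8, 165.0, 71.8]
eef_rot: [0.732, 0.681, 0.002, -0.001]
wrist_force: [2.2, 6.3, -1.8]
width: 0.001
finger_force: 3.2
```

Call:
carry_out(moves=[[[-0.2, 0, 0, 0], [-0.2, 0, 0, 0], [-0.15, 0, 0, 0], [0, 0, 0, 0], [0, 0, 0, 0]]])

```text
time_s: 13.55
tcp_pos: [592.7, 140.4, 71.2]
eef_rot: [0.733, 0.68, -0.0, 0.0]
wrist_force: [-0.3, -0.6, -1.2]
width: 0.006
finger_force: 0.0
```

```bash
cat > st.py <<'E'
from h import *
o=get_obs(); print(o['time_s'],o['tcp_pos'].round(1),tyaw(o).round(4),o['wrist_force'].round(1))
c=cam('top'); p,d=vision.read_camera('top'); W=cloud(c,d)
Rb=np.array([[np.cos(YB),-np.sin(YB)],[np.sin(YB),np.cos(YB)]])
hsv=cv2.cvtColor(p,cv2.COLOR_BGR2HSV)
m=((hsv[...,0]<14)&(hsv[...,1]>150)&(hsv[...,2]>100)).astype(np.uint8); m[:,:330]=0;m[:140]=0;m[203:]=0;m[:,450:]=0
v,u=np.nonzero(m); w=world(c,np.c_[u,v],z=80)[:,:2]@Rb
print('nest base-y lo/hi',np.percentile(w[:,1],[1,99]).round(1))
E
python3 st.py
```

```text
13.55 [592.7 140.4  71.2] 1.4963 [-0.3 -0.6 -1.2]
nest base-y lo/hi [ 89.9 145.1]
```

Call:
carry_out(moves=[[[-0.12, 0, 0, 0], [-0.12, 0, 0, 0], [-0.12, 0, 0, 0], [-0.12, 0, 0, 0], [-0.1, 0, 0, 0]]])

```text
time_s: 14.22
tcp_pos: [590.8, 119.4, 71.2]
eef_rot: [0.732, 0.681, 0.001, -0.001]
wrist_force: [-0.3, 5.6, -0.8]
width: 0.008
finger_force: 2.5
```

```bash
python3 st.py
```

```text
14.225 [590.8 119.4  71.2] 1.4981 [-0.3  5.6 -0.8]
nest base-y lo/hi [ 68.1 121.5]
```

Call:
carry_out(moves=[[[-0.06, 0, 0, 0], [-0.06, 0, 0, 0], [0, 0, 0, 0]]])

```text
time_s: 14.65
tcp_pos: [590.4, 112.7, 71.0]
eef_rot: [0.733, 0.68, -0.001, 0.0]
wrist_force: [-1.1, 1.9, 1.8]
width: 0.005
finger_force: 0.7
```

```bash
python3 st.py
```

```text
14.65 [590.4 112.7  71. ] 1.4967 [-1.1  1.9  1.8]
nest base-y lo/hi [ 62.3 115.6]
```

Call:
carry_out(moves=[[[-0.05, 0, 0, 0], [-0.05, 0, 0, 0], [0, 0, 0, 0]]])

```text
time_s: 15.08
tcp_pos: [590.3, 108.1, 70.9]
eef_rot: [0.733, 0.68, -0.001, 0.0]
wrist_force: [-0.6, 0.1, -0.7]
width: 0.004
finger_force: 0.0
```

```bash
python3 st.py
```

```text
15.075 [590.3 108.1  70.9] 1.4964 [-0.6  0.1 -0.7]
nest base-y lo/hi [ 56.5 109.7]
```

Call:
carry_out(moves=[[[-0.04, 0, 0, 0], [-0.02, 0, 0, 0], [0, 0, 0, 0]]])

```text
time_s: 15.5
tcp_pos: [590.1, 106.7, 71.0]
eef_rot: [0.733, 0.68, -0.0, 0.0]
wrist_force: [-0.8, -0.2, 0.3]
width: 0.006
finger_force: 0.0
```

```bash
python3 st.py
```

```text
15.5 [590.1 106.7  71. ] 1.4968 [-0.8 -0.2  0.3]
nest base-y lo/hi [ 48.4 107.7]
```

The nest jumped 8 mm while the finger moved 1.4 mm, so it has snapped in. I'll back off, lift and verify.

Call:
carry_out(moves=[[[0.35, 0, 0, 0], [0, 0, -0.7, 0], [0, 0, -0.8, 0], [0, 0, -0.8, 0], [0, 0, 0, 0]]])

```text
time_s: 16.18
tcp_pos: [592.7, 123.0, 165.8]
eef_rot: [0.732, 0.681, 0.002, 0.001]
wrist_force: [-0.4, -0.1, -0.0]
width: 0.002
finger_force: 0.0
```

```bash
cat > lt.py <<'E'
from h import *
import sys
o=get_obs(); print(o['time_s'],o['tcp_pos'].round(1),tyaw(o).round(4),o['wrist_force'].round(1))
Rb=np.array([[np.cos(YB),-np.sin(YB)],[np.sin(YB),np.cos(YB)]])
for n in ('top','scene'):
    c=cam(n); p,d=vision.read_camera(n); np.savez(n+'1.npz',p=p,d=d); W=cloud(c,d); cv2.imwrite('pics/%s_%s.png'%(n,sys.argv[1]),p)
    hsv=cv2.cvtColor(p,cv2.COLOR_BGR2HSV)
    red=((hsv[...,0]<6)|(hsv[...,0]>174))&(hsv[...,1]>170)&(hsv[...,2]>90)&(np.abs(W[...,1]-40)<60)&(W[...,0]<580)&(W[...,2]>50)
    P=W[red]; print(n,'red',len(P),np.percentile(P,[5,50,95],axis=0).round(1).tolist() if len(P) else '')
    P=W[(W[...,2]>84)&(W[...,2]<100)&(p.max(2)<80)&(np.abs(W[...,0]-588)<25)&(W[...,1]<12)&(W[...,1]>-40)]
    if len(P): print(' plunger',len(P),np.percentile(P,[5,50,95],axis=0).round(1).tolist())
E
python3 lt.py a; python3 - <<'E'
from h import *
a=cv2.imread('pics/top_a.png')[130:240,300:480]; b=cv2.imread('pics/scene_a.png')[185:335,300:480]
a=cv2.resize(a,None,fx=2.2,fy=2.2,interpolation=2); b=cv2.resize(b,None,fx=2.2,fy=2.2,interpolation=2)
im=np.vstack([a,b]); print(im.shape); cv2.imwrite('pics/c2.png',im)
E
```

```text
16.175 [592.7 123.  165.8] 1.4982 [-0.4 -0.1 -0. ]
top red 29 [[469.6, 36.7, 97.7], [474.5, 41.3, 99.6], [480.2, 44.2, 103.8]]
 plunger 53 [[569.8, -29.9, 84.8], [575.5, -20.2, 87.0], [583.5, -15.2, 90.1]]
scene red 55 [[469.0, 36.3, 95.4], [474.9, 38.2, 100.1], [481.0, 42.4, 103.5]]
 plunger 102 [[568.2, -33.9, 85.0], [576.8, -27.8, 88.8], [586.1, -18.0, 90.4]]
(572, 396, 3)
```

View pics/c2.png

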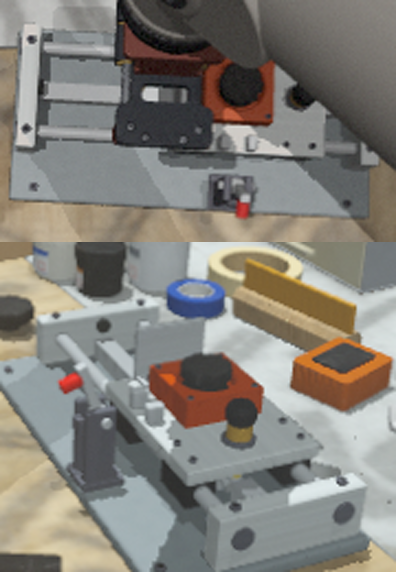

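The plunger is down (top at 89 mm, yellow stem hidden, scene crop (240,415)). The lugs at (222,143) and (251,143) straddle the latch bar at (236,190). Next I'll go to the robot side of the red tab, which is at (243,210) or world (470,40).

Call:
carry_out(moves=[[[-0.46, -0.75, 0, 0], [-0.46, -0.75, 0, 0], [-0.46, -0.75, 0, 0], [-0.46, -0.75, 0, 0], [-0.46, -0.75, 0, 0]]])

```text
time_s: 16.9
tcp_pos: [432.8, 39.9, 161.7]
eef_rot: [0.733, 0.681, -0.001, -0.001]
wrist_force: [0.1, 0.6, -0.7]
width: 0.005
finger_force: 0.0
```

Call:
carry_out(moves=[[[0, 0, 0.5, 0], [0, 0, 0, 0], [0, 0, 0, 0]]])

```text
time_s: 17.27
tcp_pos: [434.9, 40.8, 142.9]
eef_rot: [0.732, 0.681, -0.0, -0.0]
wrist_force: [1.2, -0.6, -0.3]
width: 0.004
finger_force: 0.0
```

```bash
python3 - <<'E'
from h import *
o=get_obs(); print(o['joints'].round(2)); rows([436,42.4,84],np.pi/2+YB,step=30)
E
```

```text
[ 0.35  0.26 -0.65  2.14  0.21  0.8  -0.51]
[[0.021, 0.013, 0.737, 0.009], [0.021, 0.013, 0.737, 0.009]]
```

Call:
carry_out(moves=[[[0.02, 0, 0.73, 0], [0.02, 0, 0.73, 0], [0, 0, 0, 0], [0, 0, 0, 0]]])

```text
time_s: 17.77
tcp_pos: [435.7, 42.4, 85.5]
eef_rot: [0.733, 0.681, 0.001, 0.0]
wrist_force: [0.3, -0.1, 0.3]
width: 0.005
finger_force: 0.0
```

Call:
carry_out(moves=[[[0, 0.15, 0, 0], [0, 0.15, 0, 0], [0, 0.15, 0, 0], [0, 0.1, 0, 0], [0, 0, 0, 0]]])

```text
time_s: 18.4
tcp_pos: [457.0, 40.3, 84.6]
eef_rot: [0.733, 0.681, -0.0, -0.0]
wrist_force: [-0.9, 0.1, 0.1]
width: 0.007
finger_force: 0.0
```

```bash
python3 lt.py b
```

```text
18.4 [457.   40.3  84.6] 1.497 [-0.9  0.1  0.1]
top red 3 [[557.3, 55.4, 70.7], [557.6, 57.5, 75.4], [573.2, 64.5, 77.6]]
 plunger 86 [[569.9, -32.2, 84.3], [578.2, -23.1, 87.6], [586.0, -14.9, 89.8]]
scene red 36 [[472.4, 36.1, 95.4], [476.6, 38.0, 100.0], [481.2, 41.5, 103.1]]
 plunger 97 [[569.2, -33.9, 84.7], [577.3, -27.3, 88.7], [585.1, -17.5, 90.1]]
```

Call:
carry_out(moves=[[[0, 0.12, 0, 0], [0, 0.12, 0, 0], [0, 0.12, 0, 0], [0, 0.1, 0, 0], [0, 0, 0, 0]]])

```text
time_s: 19.12
tcp_pos: [475.7, 39.0, 84.7]
eef_rot: [0.733, 0.681, 0.0, 0.0]
wrist_force: [0.6, 0.8, 0.4]
width: 0.007
finger_force: 0.0
```

```bash
python3 lt.py c
```

```text
19.125 [475.7  39.   84.7] 1.4969 [0.6 0.8 0.4]
top red 0 
 plunger 1 [[578.9, -33.9, 89.7], [578.9, -33.9, 89.7], [578.9, -33.9, 89.7]]
scene red 35 [[489.5, 34.5, 102.8], [495.5, 36.1, 106.7], [500.2, 37.7, 110.3]]
 plunger 104 [[568.5, -34.0, 84.6], [576.6, -26.7, 88.5], [585.6, -17.9, 90.4]]
```

Call:
carry_out(moves=[[[0, 0.1, 0, 0], [0, 0.1, 0, 0], [0, 0, 0, 0], [0, 0, 0, 0]]])

```text
time_s: 19.73
tcp_pos: [483.1, 38.4, 84.6]
eef_rot: [0.733, 0.681, -0.0, -0.0]
wrist_force: [0.1, -0.0, 0.8]
width: 0.01
finger_force: 0.0
```

```bash
python3 lt.py d
```

```text
19.725 [483.1  38.4  84.6] 1.4971 [ 0.1 -0.   0.8]
top red 1 [[574.6, 53.2, 80.4], [574.6, 53.2, 80.4], [574.6, 53.2, 80.4]]
scene red 46 [[524.5, 31.4, 84.2], [527.6, 33.9, 92.3], [531.3, 38.8, 97.4]]
 plunger 100 [[568.4, -33.3, 84.5], [576.1, -27.6, 88.8], [585.5, -18.5, 90.3]]
```

Call:
carry_out(moves=[[[0, -0.3, 0, 0], [0, -0.5, -0.3, 0], [0, -0.5, -0.5, 0], [0, 0, -0.5, 0], [0, 0, 0, 0]]])

```text
time_s: 20.45
tcp_pos: [431.5, 42.2, 137.6]
eef_rot: [0.733, 0.681, 0.001, 0.001]
wrist_force: [-0.2, -0.2, 0.1]
width: 0.007
finger_force: 0.0
```

```bash
python3 lt.py e; python3 - <<'E'
from h import *
a=cv2.imread('pics/top_e.png')[130:240,330:450]; b=cv2.imread('pics/scene_e.png')[185:335,300:480]
a=cv2.resize(a,None,fx=3,fy=3,interpolation=2); b=cv2.resize(b,None,fx=2.4,fy=2.4,interpolation=2)
im=np.zeros((360,800,3),np.uint8); im[:330,:360]=a; im[:360,365:797]=b; cv2.imwrite('pics/c3.png',im)
E
```

```text
20.45 [431.5  42.2 137.6] 1.497 [-0.2 -0.2  0.1]
top red 3 [[536.4, 18.1, 77.2], [538.0, 38.1, 83.1], [552.9, 39.7, 84.1]]
 plunger 85 [[569.6, -32.0, 85.5], [577.6, -23.6, 87.5], [585.8, -15.6, 89.9]]
scene red 27 [[531.4, 31.1, 75.1], [533.6, 33.6, 84.7], [538.2, 38.3, 87.0]]
 plunger 99 [[568.4, -34.3, 84.7], [576.1, -27.5, 88.6], [585.1, -18.6, 90.6]]
```

View pics/c3.png

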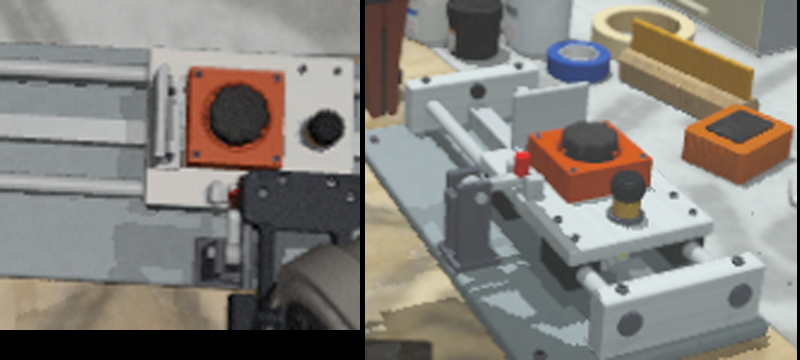

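The bar lies level between the lugs with the red tab upright at (521,163), end at 85 mm, as expected when closed. The plunger is down, the knob is seated and the arm is clear, so I'll hand it in after one last check.

```bash
python3 lt.py f | grep -A1 scene; python3 -c "
from h import *
print(ticket.finish_job())"
```

```text
scene red 33 [[531.1, 31.2, 74.2], [533.3, 33.5, 84.7], [538.6, 38.3, 87.0]]
 plunger 98 [[569.0, -34.9, 84.7], [576.4, -27.4, 88.7], [585.1, -16.9, 90.3]]
the job is handed in; nothing more can be done
None
```

I handed the job in at about 20.5 s of the 62 s: the smallest knob is seated flat in the nest, the carriage is held in the print notch with its plunger down, and the latch bar lies in the slot; the hand-in gave no verdict.

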